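# Put the torch and the shoe-cream jar away by height on the hallway crate shelf

## Task

Put the yellow torch and the amber glass jar of shoe cream away on the pine crate shelf by height: the tall one in the tier with the tall headroom, the short one in the tier with the low headroom. Stand each upright on its board and slide it back until it is in under the board overhead, not sticking out in front of it; set the glass jar down gently, leave all the other things where they are, and let go of everything.

Things in the scene. Friction and masses are not known exactly. Their poses are not given: they have to be found in the camera images.
- torch: Yellow plastic torch standing on its lens, 140 mm tall: round head 60 mm in diameter from the foot to 34 mm up, tapering to a round barrel 40 mm in diameter from 52 to 132 mm, then a black rubber tail cap 37 mm in diameter. About 0.24 kg. Origin: centre of its underside; z points up along its axis. It starts upright on the table to the left of the shelf.
- jar: Amber glass jar of shoe cream with a black screw lid, upright, 58 mm tall: body 56 mm in diameter up to 43 mm, lid 52 mm in diameter above. About 0.19 kg. Origin: centre of its underside; z up along its axis. It starts on the table to the left of the shelf, the torch and the jar may have changed places.
- shelf: Fixed stepped pine crate shelf with an open back, 360 mm wide, 260 deep, 331 high. Origin: centre of its underside; x from its front (robot side) to its back, y to its left, z up. Three 14 mm boards, flush at the back: deck over a small drawer, top face 70 mm up, 260 deep; middle board, top face 239 up, 175 deep; top board, top face 331 up, 95 deep. Open ledges in front, like stairs.
- tall_tier (a point): Lower tier, tall: point on the deck's top face at mid-width, straight below the middle board's front edge. Axes as the shelf. Headroom 155 mm. In front (-x) lies an open ledge 85 mm deep with nothing above it and no sides; behind, crate ends close the tier's sides (296 mm clear between posts); a 26 mm high back rail has its face at x = 167 mm.
- low_tier (a point): Upper tier, low: point on the middle board's top face at mid-width, straight below the top board's front edge. Axes as the shelf. Headroom 78 mm. In front (-x) lies an open ledge 80 mm deep with nothing above it and no sides; behind, crate ends close the tier's sides (296 mm clear between posts); a 26 mm high back rail has its face at x = 87 mm.
- spray: Bystander: blue and white spray can, 50 mm in diameter, 143 mm tall, standing towards the back of the tall tier, anywhere between 110 mm left and 110 mm right of mid-width. Origin: centre of its underside.
- tin: Bystander: flat round red and dark polish tin, 70 mm in diameter, 29 mm high, lying towards the back of the low tier, anywhere between 110 mm left and 110 mm right of mid-width. Origin: centre of its underside.
- coaster: Bystander: blue ceramic coaster, 86 mm in diameter, 15 mm thick, on the shelf's top board. Origin: centre of its underside.
- bell: Bystander: small stainless steel bell, 26 mm in diameter, 27 mm high, on the shelf's top board. Origin: centre of its underside.
- keys: Bystander: two house keys on a bright green clip, about 90 mm long and 6 mm high, on the shelf's top board. Origin: middle of the clip, on its underside.
- padlock: Bystander: brass padlock lying flat, 44 x 80 x 22 mm with its shackle, on the table at the far left of the shelf, beyond the torch and jar. Origin: underside of its brass case.
- brush: Bystander: dark wooden shoe brush, 165 x 52 x 40 mm, lying on the table to the right of the shelf. Origin: centre of its underside.
Things that resemble listed ones, but are neither listed nor needed, are in the scene too. Of the things like the torch, leave any that is purple; of the rest the smaller one is meant. Of the things that look like the jar, take the one that is farthest to the robot's right at the start.

How it is judged:
At the end, for the whole second after the job is handed in: Torch in the tall tier and jar in the low tier, each upright (within 0.08 rad), at rest on the board, between the crate ends, and sticking out by no more than 12 mm in front of the board overhead (axis 18 mm or more behind its front edge for the torch, 16 mm for the jar) (x of torch in the frame of tall_tier between 0.018 and 0.145 m and y of torch in the frame of tall_tier between -0.145 and 0.145 m and z of torch in the frame of tall_tier between -0.006 and 0.006 m and angle between each of torch, jar's own z axis and vertical below 0.08 rad and linear speed of each of torch, jar below 0.02 m/s and x of jar in the frame of low_tier between 0.016 and 0.075 m and y of jar in the frame of low_tier between -0.145 and 0.145 m and z of jar in the frame of low_tier between -0.006 and 0.006 m); the robot touches nothing.
It fails at once if the glass jar is set down or knocked hard (over 45 N between it and the shelf) (contact force between jar and shelf above 45 N).
It fails at once if a bystander is moved by more than 30 mm (distance of any of spray, tin, coaster, bell, keys, padlock, brush from where it was at the start of the episode above 0.03 m).
It fails at once if the spray can is knocked over (angle between spray's own z axis and vertical above 0.4 rad).
It also fails if it takes over 70 s, if anything falls off the work surface, if the arm or the gripper's body presses on something with over 40 N, if the wrist force passes 120 N, or if a joint passes its speed limit or range.

## Robot

A 7-joint arm with a two-finger parallel gripper is mounted at the origin on the work surface. World frame = base frame: x ahead of the robot, y to its left, z up, the work surface at z = 0. Lengths are in m, angles in rad, forces in N, time in s.
With the tool pointing down it reaches from about 0.425 to 0.875 m from the base axis. Payload 4.7 kg.
Tool frame: the origin (TCP) lies at the very end of the fingers, on their centre line; the grasp point (between the pads) lies 19 mm behind it; z points along the fingers, y is the line along which they close (so a half turn about z gives the same grasp; the last joint's range is limited). The gripper opens to 87 mm and grips with 3 to 60 N. Pads are 19 mm wide; open, the fingers measure 117 mm over their backs; the gripper's body (75 mm by 190 mm) begins 51 mm behind the grasp point.
Start: joints at [-1.119, 0.321, -0.07, 1.45, 0.023, 1.371, -0.057], TCP at [0.276, 0.589, 0.223] pointing down, gripper open.
Joint ranges: [-2.86, 2.86], [-0.3, 2.09], [-1.38, 1.24], [0.06, 2.45], [-1.56, 4.7], [0.09, 2.05], [-2.69, 2.69]. Speed limits (rad/s): [2.57, 2.57, 3.14, 3.14, 3.14, 3.14, 3.14].

## Interface

Orientations are given as a rotation vector (axis times angle).
In Python, from bench import ctrl gives the robot as it stands.
- The arm moves only by the tool jog_arm, never from a script. Its argument "commands" is a list of rows, each a list of 7 numbers: the opening, from 0 (shut) to 1 (fully open), then the shift along the world's x, y, z scaled (see below), then the turn, a rotation vector about the world's x, y, z scaled (see below). A call has exactly 5 rows; each row is the pose to reach, as a shift and turn from the pose commanded when the call began; what a row does not reach only later rows make up. The controller multiplies each number of a shift by 0.5 m and each number of a turn by 30 degrees. A row lasts 1/12 s, in which the tool goes at most 41.7 mm and 7.16 degrees, less where a joint would pass 70% of its speed; a pose out of reach is approached as far as the arm can. A call with a number of a shift or a turn outside -1 to 1 is refused whole. A call with a gripper value outside its range is refused whole. The fingers move at their own pace and stop on an object; "grip_force" is the grip in N (left out, the last holds). Time passes only in rows, so rows that repeat a pose let the fingers close, or fill a call up. It gives the time, the measured TCP pose, the force, the opening and the grip force at its end, in the units of the state.
- ctrl.get_state(): the state, without advancing time (a new reading comes with each control period).
- ctrl.get_image(name): name is "scene" or "top"; returns a dict with "frame" (420x560x3 uint8, red, green, blue), "vfov" (degrees; the focal length in pixels is half the picture's height over the tangent of half this angle, whatever the lens; pixels are square), "cx", "cy" (the principal point, pixels), "camera_from_world" (4x4, takes a point from world to camera coordinates). Camera axes: x right, y down, z forward; pixel columns grow to the right and rows downward; lengths in m; the calibration is good to about 2 mm. A picture is of the moment at which its call begins. There is no depth.
- ctrl.close_job(): hands the job in; it is judged then, once.
The state is a dict: "time": time; "joint_positions": joint angles; "qd": joint speeds; "joint_torque": joint torques, N m; "position": TCP position; "tool_rot": TCP orientation; "ft_force": force on the tool from outside, world axes, zero at the start; "torque": the same for the moment, N m; "grip_width": opening from 0.0 (shut) to 1.0 (fully open); "grip_force": force on a finger pad.
Only numpy, scipy, OpenCV 4.12 (cv2) and the standard library are available. Lean on these libraries where they do the work, as an engineer would, in place of code of your own. Each camera call takes 0.05 s, during which the arm holds its last target. There are 200 camera calls.

## Working session

There is one attempt and no reset: what is moved stays moved. The work goes in short steps, Python scripts to look and compute and a tool call to move; the robot and the scene stay as the last step left them, time stands still between calls to the robot, and variables do not carry over. Pictures are saved under pics/ and viewed, at most 10 in all, crops included, and the job is handed in when it is done.

Besides the shell and the picture viewer there is one more tool, called after "Call:" as name(argument=value, ...) on one line, values as JSON. jog_arm: Moves the arm, as the interface text tells. Shifts and turns lie within -1 to 1; 1 stands for 0.5 m of shift or 30 degrees of turn. Its arguments: {"type":"object","properties":{"commands":{"type":"array","items":{"type":"array","items":{"type":"number","minimum":-1,"maximum":1}}},"grip_force":{"type":"number"}},"required":["commands"]}

```bash
ls; mkdir -p pics
cat > h.py <<'E'
import numpy as np, cv2
from bench import ctrl
def grab(n):
    im=ctrl.get_image(n); im['f']=im['frame'].shape[0]/2/np.tan(np.radians(im['vfov'])/2); return im
def ray(im,u,v):
    T=np.array(im['camera_from_world']);R=T[:3,:3]
    d=R.T@np.array([(u-im['cx'])/im['f'],(v-im['cy'])/im['f'],1]); return -R.T@T[:3,3],d
def onz(im,u,v,z):
    c,d=ray(im,u,v); return c+d*(z-c[2])/d[2]
def proj(im,p):
    T=np.array(im['camera_from_world']);q=T[:3,:3]@np.array(p)+T[:3,3]
    return im['f']*q[:2]/q[2]+[im['cx'],im['cy']]
def save(im,n): cv2.imwrite('pics/'+n,cv2.cvtColor(im['frame'],cv2.COLOR_RGB2BGR))
E
python3 - <<'E'
from h import *
for n in('scene','top'):
    im=grab(n); save(im,n+'1.png'); print(n,im['f'],im['cx'],im['cy'],ray(im,280,210)); np.save(n+'.npy',im,allow_pickle=True)
print(ctrl.get_state())
E
```

```text
pics
scene 488.05574043177535 275.43318502113783 208.61155079860222 (array([1.36602159, 0.27887996, 0.98328696]), array([-0.67696595, -0.28569084, -0.67837563]))
top 488.7756798291988 274.9030909828339 206.39633263446717 (array([ 0.44561895, -0.04815776,  1.75084744]), array([ 0.07510014, -0.00398713, -0.9972498 ]))
{'time': 0.1, 'joint_positions': array([-1.11889822,  0.32178234, -0.07014493,  1.45157571,  0.0226167 ,
        1.37084863, -0.05689613]), 'qd': array([-0.00150297, -0.00209127, -0.00033829, -0.00487297, -0.00090986,
        0.0010488 , -0.00038772]), 'joint_torque': array([-2.43010090e-04, -4.92565835e+01, -4.05937051e-01, -3.13403714e+01,
       -6.42329757e-02,  3.93215159e-02,  5.88038051e-05]), 'position': array([0.27535845, 0.58821221, 0.22153826]), 'tool_rot': array([-6.82004389e-01, -3.06635882e+00,  2.82764183e-03]), 'ft_force': array([-0.04939753, -0.06048649,  0.20530362]), 'torque': array([ 0.05232675,  0.01740094, -0.04861685]), 'grip_force': 0.0, 'grip_width': 0.9996007673498961}
```

View pics/scene1.png

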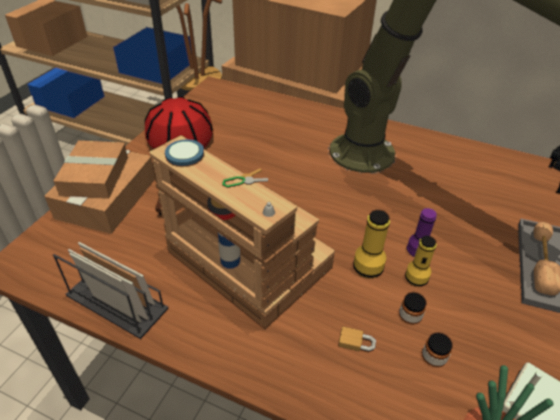

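View pics/top1.png

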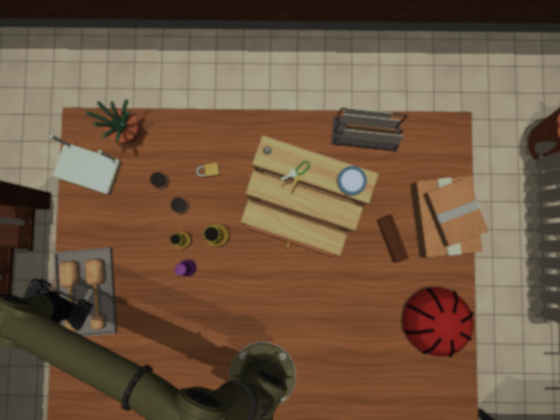

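The scene view looks from behind the shelf. The small yellow torch is at top view (180,240). The right-hand jar of the two is at (179,205), and the shelf is rotated, around (310,195). I'll zoom in on the shelf.

Run:
```python
from h import *
t=np.load('top.npy',allow_pickle=True).item(); s=np.load('scene.npy',allow_pickle=True).item()
def crop(im,x,y,w,h,k,n):
    c=cv2.resize(im['frame'][y:y+h,x:x+w],None,fx=k,fy=k,interpolation=cv2.INTER_CUBIC); cv2.imwrite('pics/'+n,cv2.cvtColor(c,cv2.COLOR_RGB2BGR))
crop(t,235,130,150,130,4,'ct.png'); crop(s,145,130,195,190,3,'cs.png')
hsv=cv2.cvtColor(t['frame'],cv2.COLOR_RGB2HSV)
for n,im,box in(('top',t,(140,150,240,280)),('scene',s,(340,190,470,380))):
    x0,y0,x1,y1=box; h=cv2.cvtColor(im['frame'],cv2.COLOR_RGB2HSV)[y0:y1,x0:x1]
    for nm,m in(('yellow',cv2.inRange(h,(20,120,80),(33,255,255))),('dark',cv2.inRange(h,(0,0,0),(180,255,62)))):
        k,l,st,c=cv2.connectedComponentsWithStats(m)
        for i in range(1,k):
            if st[i,4]>15: print(n,nm,st[i,:2]+[x0,y0],st[i,2:],c[i]+[x0,y0])
```

```text
top yellow [205 163] [ 14  13 154] [211.4025974  169.32467532]
top yellow [206 224] [ 23  22 192] [219.50520833 234.97916667]
top yellow [174 232] [ 17  16 117] [183.93162393 239.88888889]
top dark [151 173] [ 16  14 169] [158.17159763 179.59171598]
top dark [172 198] [ 14  14 159] [178.35849057 204.57232704]
top dark [205 227] [ 14  14 146] [211.28082192 233.84931507]
top dark [171 234] [10 10 76] [175.44736842 238.72368421]
top dark [183 261] [ 13  15 133] [189.07518797 267.47368421]
scene yellow [354 215] [  36   60 1201] [371.70940883 249.76019983]
scene yellow [406 239] [ 30  45 681] [420.3215859  265.15859031]
scene dark [370 211] [ 19  14 209] [378.71770335 217.27751196]
scene dark [413 217] [ 22  30 296] [424.20945946 233.32432432]
scene dark [408 243] [ 8 12 44] [410.72727273 248.81818182]
scene dark [422 258] [ 4  5 18] [423.66666667 260.16666667]
scene dark [354 266] [27 12 69] [365.49275362 273.75362319]
scene dark [406 277] [18  9 30] [412.96666667 282.7       ]
scene dark [404 293] [ 22  19 330] [414.38787879 302.12727273]
scene dark [428 333] [ 24  22 411] [439.36982968 343.76399027]
```

View pics/ct.png

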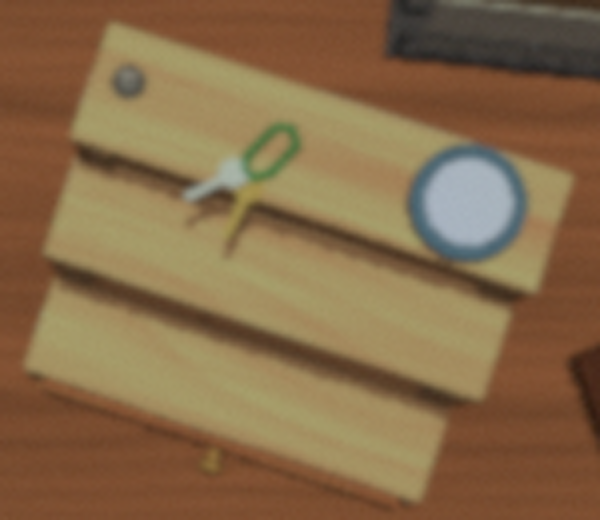

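View pics/cs.png

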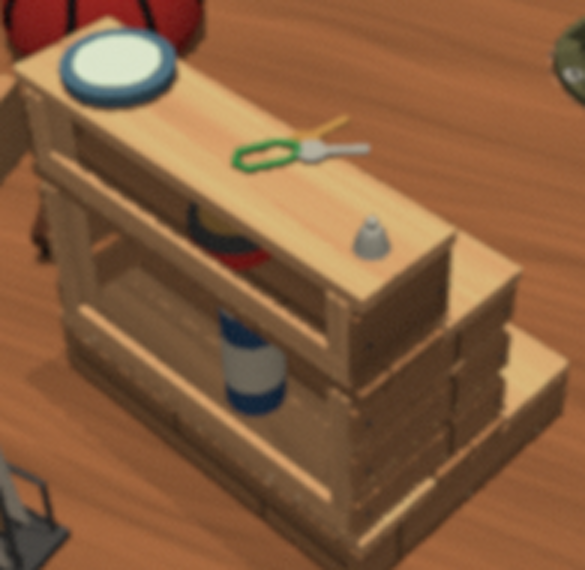

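Run:
```python
from h import *
np.set_printoptions(precision=4,suppress=True)
t=np.load('top.npy',allow_pickle=True).item(); s=np.load('scene.npy',allow_pickle=True).item()
P=lambda x,y,z:onz(t,x/4+235-.375,y/4+130-.375,z)
pts=[(112,22,.331,.13,.18),(573,177,.331,.13,-.18),(72,138,.331,.035,.18),(537,293,.331,.035,-.18),(45,254,.239,-.045,.18),(484,400,.239,-.045,-.18),(25,370,.07,-.13,.18),(417,500,.07,-.13,-.18)]
W=np.array([P(*p[:3])[:2] for p in pts]);L=np.array([p[3:] for p in pts])
a=L-L.mean(0);b=W-W.mean(0);U,S,V=np.linalg.svd(a.T@b);R=(U@V).T
o=W.mean(0)-R@L.mean(0);th=np.arctan2(R[1,0],R[0,0]);print('shelf',o,th,np.degrees(th));print('res',W-(L@R.T+o))
np.savez('shelf.npz',o=o,R=R)
loc=lambda w:R.T@(w[:2]-o)
print('torch top',onz(t,175.4,238.7,.14),'jar',onz(t,178.4,204.6,.058))
# two-view check
def tri(u,v,u2,v2):
    c,d=ray(t,u,v);e,f=ray(s,u2,v2);A=np.c_[d,-f];x=np.linalg.lstsq(A,e-c,rcond=None)[0];return c+d*x[0],e+f*x[1]
print(tri(178.4,204.6,414.2,300)); print(tri(175.4,238.7,428.3,243))
S=lambda x,y,z:onz(s,x/3+145-.33,y/3+130-.33,z)
for nm,q in(('spray',(258,412,.07)),('spraytopofvisible',(252,360,.12)),('tin',(243,269,.239)),('tinL',(188,215,.254)),('tinR',(272,255,.245))):
    w=S(*q);print(nm,w,'shelf',loc(w))
print('torch loc',loc(onz(t,175.4,238.7,.14)),loc(onz(t,178.4,204.6,.058)))
```

```text
shelf [ 0.5976 -0.1305] -0.3130274446676303 -17.935151451220122
res [[-0.0032 -0.0006]
 [-0.0037  0.0027]
 [ 0.0003 -0.0018]
 [ 0.0011  0.0001]
 [ 0.0006 -0.002 ]
 [ 0.0023 -0.0006]
 [-0.0007 -0.0015]
 [ 0.0032  0.0037]]
torch top [0.4679 0.2886 0.14  ] jar [0.5875 0.2988 0.058 ]
(array([0.5879, 0.2997, 0.0536]), array([0.5879, 0.2997, 0.0536]))
(array([0.468 , 0.2908, 0.1296]), array([0.4679, 0.2913, 0.1297]))
spray [ 0.6938 -0.1311  0.07  ] shelf [0.0917 0.029 ]
spraytopofvisible [ 0.6848 -0.1387  0.12  ] shelf [0.0855 0.0191]
tin [ 0.7021 -0.1302  0.239 ] shelf [0.0993 0.0325]
tinL [ 0.6819 -0.1869  0.254 ] shelf [ 0.0976 -0.0277]
tinR [ 0.6853 -0.1148  0.245 ] shelf [0.0786 0.042 ]
torch loc [-0.2525  0.3588] [-0.1418  0.4054]
```

Run:
```python
from h import *
np.set_printoptions(precision=4,suppress=True)
t=np.load('top.npy',allow_pickle=True).item(); s=np.load('scene.npy',allow_pickle=True).item()
def tri(u,v,u2,v2):
    c,d=ray(t,u,v);e,f=ray(s,u2,v2);A=np.c_[d,-f];x=np.linalg.lstsq(A,e-c,rcond=None)[0];return c+d*x[0],e+f*x[1]
print('big',tri(211.3,233.8,378.7,217.3));print('purple',tri(189,267,428,213), onz(t,189,267,.13))
# foot of small torch: project predicted foot ring and top into both views
for n,im in(('top',t),('scene',s)):
    for p in((.467,.2895,0),(.467,.2895,.14)): print(n,p,proj(im,p))
```

```text
big (array([0.4845, 0.1655, 0.1784]), array([0.4847, 0.1648, 0.1784]))
purple (array([0.3756, 0.2425, 0.1333]), array([0.3712, 0.2691, 0.1383])) [0.3755 0.2431 0.13  ]
top (0.467, 0.2895, 0) [183.3046 239.5893]
top (0.467, 0.2895, 0.14) [175.1299 238.9638]
scene (0.467, 0.2895, 0) [416.3287 276.9101]
scene (0.467, 0.2895, 0.14) [428.5854 239.5623]
```

Call:
jog_arm(commands=[[1,0.08,-0.06,0.06,0,0,-0.2],[1,0.12,-0.12,0.08,0,0,-0.4],[1,0.16,-0.19,0.08,0,0,-0.5],[1,0.2,-0.26,0.08,0,0,-0.5],[1,0.24,-0.33,0.08,0,0,-0.5]], grip_force=20)

```text
time: 0.52
position: [0.3932, 0.4278, 0.2627]
tool_rot: [1.077, 2.951, 0.001]
ft_force: [1.1, 0.5, 0.0]
grip_width: 0.999
grip_force: 0.0
```

Call:
jog_arm(commands=[[1,0.04,-0.07,0,0,0,0],[1,0.08,-0.14,0,0,0,0],[1,0.12,-0.21,0,0,0,0],[1,0.143,-0.267,0,0,0,0],[1,0.143,-0.267,0,0,0,0]])

```text
time: 0.93
position: [0.4679, 0.2873, 0.2626]
tool_rot: [1.094, 2.942, -0.005]
ft_force: [-0.7, -0.2, -0.0]
grip_width: 0.998
grip_force: 0.0
```

```bash
cat >> h.py <<'E'
from scipy.spatial.transform import Rotation as Ro
def st():
    s=ctrl.get_state();M=Ro.from_rotvec(s['tool_rot']).as_matrix();np.set_printoptions(precision=4,suppress=True)
    z=np.load('shelf.npz');l=z['R'].T@(s['position'][:2]-z['o'])
    print('t',s['time'],'p',s['position'],'local',l,'zax',M[:,2],'yaw_y',np.degrees(np.arctan2(M[1,1],M[0,1])),'q',s['joint_positions'],'F',s['ft_force'],s['grip_width'],s['grip_force']); return s
E
python3 -c "
from h import *
st()"
```

```text
t 0.9333 p [0.4679 0.2873 0.2626] local [-0.252   0.3576] zax [ 0.0018 -0.0038 -1.    ] yaw_y 49.218636536312644 q [-0.7693  0.087   0.1794  1.6504 -0.0115  1.4062  0.2704] F [-0.6663 -0.2244 -0.0468] 0.9982802787291172 0.0
```

Call:
jog_arm(commands=[[1,0,0.004,-0.07,0,0,0],[1,0,0.004,-0.14,0,0,0],[1,0,0.004,-0.21,0,0,0],[1,0,0.004,-0.28,0,0,0],[1,0,0.004,-0.333,0,0,0]])

```text
time: 1.35
position: [0.4621, 0.2972, 0.0929]
tool_rot: [-1.076, -2.95, 0.004]
ft_force: [0.1, 0.2, -0.6]
grip_width: 0.999
grip_force: 0.0
```

Call:
jog_arm(commands=[[0.4,0,0,0,0,0,0],[0.4,0,0,0,0,0,0],[0.3,0,0,0,0,0,0],[0.2,0,0,0,0,0,0],[0.2,0,0,0,0,0,0]])

```text
time: 1.77
position: [0.4651, 0.299, 0.0984]
tool_rot: [1.076, 2.949, 0.005]
ft_force: [0.5, -0.7, -0.6]
grip_width: 0.706
grip_force: 0.0
```

Call:
jog_arm(commands=[[0.2,0,0,0,0,0,0],[0.2,0,0,0,0,0,0],[0.2,0,0,0,0,0,0],[0.2,0,0,0.02,0,0,0],[0.2,0,0,0.08,0,0,0]])

```text
time: 2.18
position: [0.4606, 0.2958, 0.1323]
tool_rot: [-1.075, -2.947, 0.013]
ft_force: [-0.7, 1.1, -1.0]
grip_width: 0.45
grip_force: 20.0
```

Call:
jog_arm(commands=[[0.2,0,0,0.07,0,0,0],[0.2,0,0,0.14,0,0,0],[0.2,0,0,0.21,0,0,0],[0.2,0,0,0.28,0,0,0],[0.2,0,0,0.34,0,0,0]])

```text
time: 2.6
position: [0.4637, 0.2979, 0.3092]
tool_rot: [1.076, 2.95, 0.003]
ft_force: [0.9, 0.4, -1.0]
grip_width: 0.453
grip_force: 20.0
```

Call:
jog_arm(commands=[[0.2,0,0,0,0,0,0.2],[0.2,0,0,0,0,0,0.4],[0.2,0,0,0,0,0,0.6],[0.2,0,0,0,0,0,0.76],[0.2,0,0,0,0,0,0.76]])

```text
time: 3.02
position: [0.4635, 0.2978, 0.3064]
tool_rot: [-0.469, -3.106, 0.0]
ft_force: [0.3, -0.7, -2.2]
grip_width: 0.451
grip_force: 20.0
```

Run:
```python
from h import *
s=st();im=grab('scene');t=grab('top');s=st()
a=im['frame'][60:330,300:500]; u,v=proj(t,s['position']);print(u,v)
u=int(u);v=int(v);b=t['frame'][v-60:v+60,u-70:u+70]
a=cv2.resize(a,(400,540),interpolation=2);b=cv2.resize(b,(400,343),interpolation=2)
c=np.zeros((540,800,3),np.uint8);c[:,:400]=a;c[:343,400:]=b
cv2.imwrite('pics/h1.png',c[:,:,::-1])
```

```text
t 3.0167 p [0.4635 0.2978 0.3064] local [-0.2594  0.3662] zax [-0.0002 -0.     -1.    ] yaw_y 72.83400671573504 q [-0.7655  0.0795  0.1567  1.572  -0.0125  1.4912  0.6629] F [ 0.2546 -0.6704 -2.2055] 0.4514397759581933 19.990762691013515
t 3.1167 p [0.4636 0.2978 0.3062] local [-0.2593  0.3663] zax [-0.0002 -0.0001 -1.    ] yaw_y 72.56873041448803 q [-0.7657  0.0797  0.157   1.5721 -0.0125  1.4909  0.6584] F [-0.4184 -0.2697 -2.107 ] 0.4516627689538734 19.9922911869362
160.52663320019508 239.17397136910017
```

View pics/h1.png

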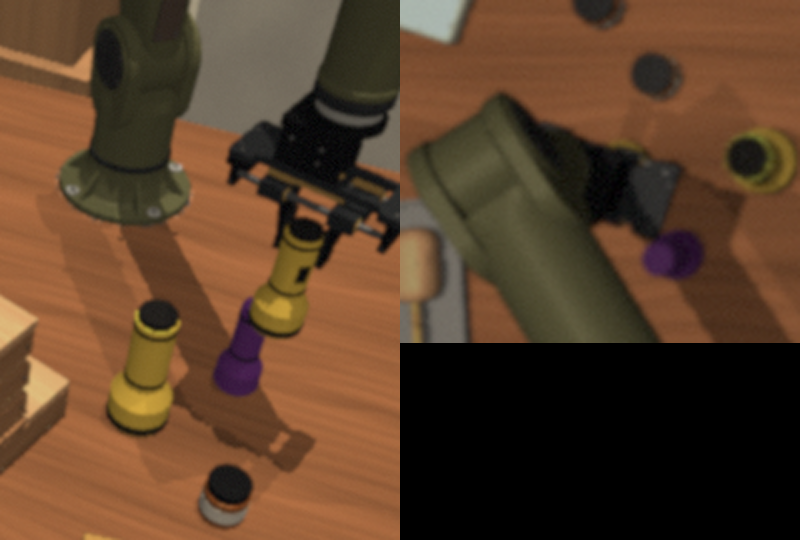

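The torch hangs upright in the grip, cap at scene (453,174) and foot rim at (438,224). I'll check its axis against the TCP.

Run:
```python
from h import *
s=ctrl.get_state();im=grab('scene');p=s['position'];zb=p[2]-.0965
print('cap',onz(im,453.5,174,zb+.14),'rim',onz(im,438,225.5,zb))
for q in((p[0],p[1],zb+.14),(p[0],p[1],zb),(p[0]+.02,p[1]+.018,zb)): print(proj(im,q))
h=cv2.cvtColor(im['frame'],cv2.COLOR_RGB2HSV)[165:230,415:470];m=cv2.inRange(h,(20,120,80),(33,255,255))
for r in range(0,65,4):
    c=np.where(m[r])[0]
    if len(c)>3: print(r+165,c.min()+415,c.max()+415)
```

```text
cap [0.4760418  0.29585082 0.34974536] rim [0.48748972 0.29914401 0.20974536]
[455.42266922 170.93887704]
[439.36474554 218.76372237]
[445.72508052 226.62179183]
181 441 460
185 440 457
189 439 457
193 438 455
197 436 448
201 435 452
205 429 451
209 428 452
213 426 452
217 426 451
221 428 450
225 435 447
```

Run:
```python
from h import *
np.set_printoptions(precision=4,suppress=True)
t=np.load('top.npy',allow_pickle=True).item(); s=np.load('scene.npy',allow_pickle=True).item()
z=np.load('shelf.npz');o,R=z['o'],z['R']
S=lambda x,y,z:onz(s,x/3+145-.33,y/3+130-.33,z)
for q,l in(((14,70,.331),(.13,-.18)),((108,17,.331),(.035,-.18)),((455,236,.331),(.035,.18)),((362,301,.331),(.13,.18)),((522,268,.239),(-.045,.18)),((570,362,.07),(-.13,.18))):
    w=S(*q);print(w[:2],R.T@(w[:2]-o),l)
for p in((.467,.2895),(.4636,.2978)):
    for im in(t,s): print(p,proj(im,(*p,0.017)),proj(im,(*p,.14)))
h=cv2.cvtColor(s['frame'],cv2.COLOR_RGB2HSV)[235:290,395:450];m=cv2.inRange(h,(20,120,80),(33,255,255))
for r in range(0,55,5):
    c=np.where(m[r])[0]
    if len(c)>3: print(r+235,c.min()+395,c.max()+395)
print(proj(t,(0,0,0)))
```

```text
[ 0.6687 -0.3371] [ 0.1313 -0.1747] (0.13, -0.18)
[ 0.579  -0.3121] [ 0.0382 -0.1784] (0.035, -0.18)
[0.6968 0.0314] [0.0445 0.1846] (0.035, 0.18)
[0.7777 0.0018] [0.1306 0.1814] (0.13, 0.18)
[0.6134 0.0545] [-0.0419  0.1809] (-0.045, 0.18)
[0.5329 0.0811] [-0.1266  0.1814] (-0.13, 0.18)
(0.467, 0.2895) [182.3822 239.5187] [175.1299 238.9638]
(0.467, 0.2895) [417.7185 272.6751] [428.5854 239.5623]
(0.4636, 0.2978) [180.0153 240.4504] [172.5816 239.9664]
(0.4636, 0.2978) [421.2156 272.8104] [432.3318 239.7028]
245 419 435
250 418 433
255 416 431
260 415 429
265 409 428
270 407 430
275 407 429
280 410 427
[262.2354 374.535 ]
```

Call:
jog_arm(commands=[[0.2,0.01,-0.06,0,0,0,0],[0.2,0.02,-0.13,0,0,0,0],[0.2,0.04,-0.2,0,0,0,0],[0.2,0.06,-0.27,0,0,0,0],[0.2,0.08,-0.34,0,0,0,0]])

```text
time: 3.58
position: [0.5038, 0.1263, 0.3063]
tool_rot: [0.474, 3.105, 0.001]
ft_force: [0.9, 0.2, -2.3]
grip_width: 0.451
grip_force: 20.0
```

Call:
jog_arm(commands=[[0.2,0.02,-0.07,0,0,0,0],[0.2,0.035,-0.14,0,0,0,0],[0.2,0.05,-0.21,0,0,0,0],[0.2,0.071,-0.28,0,0,0,0],[0.2,0.071,-0.3,0,0,0,0]])

```text
time: 4.0
position: [0.54, -0.0298, 0.3064]
tool_rot: [0.488, 3.101, -0.006]
ft_force: [-0.3, -1.1, -1.8]
grip_width: 0.451
grip_force: 20.0
```

Call:
jog_arm(commands=[[0.2,0,0,-0.03,0,0,0],[0.2,0,0,-0.08,0,0,0],[0.2,0,0,-0.13,0,0,0],[0.2,0,0,-0.17,0,0,0],[0.2,0,0,-0.17,0,0,0]])

```text
time: 4.42
position: [0.5363, -0.0218, 0.2167]
tool_rot: [-0.473, -3.098, 0.003]
ft_force: [-1.1, 0.5, -2.6]
grip_width: 0.448
grip_force: 20.0
```

```bash
python3 -c "
from h import *
st()"
```

```text
t 4.4167 p [ 0.5363 -0.0218  0.2167] local [-0.0917  0.0845] zax [-0.008  -0.0007 -1.    ] yaw_y 72.63259271669912 q [-0.4365  0.087   0.4555  1.75   -0.0386  1.3216  1.295 ] F [-1.0741  0.5072 -2.5648] 0.4482144152812436 19.988313533831388
```

Call:
jog_arm(commands=[[0.2,0,0,-0.03,0,0,0],[0.2,0,0,-0.06,0,0,0],[0.2,0,0,-0.085,0,0,0],[0.2,0,0,-0.097,0,0,0],[0.2,0,0,-0.097,0,0,0]])

```text
time: 4.83
position: [0.5386, -0.0219, 0.1717]
tool_rot: [-0.472, -3.104, 0.001]
ft_force: [-0.1, 0.4, -2.4]
grip_width: 0.454
grip_force: 20.0
```

```bash
python3 -c "
from h import *
st()"
```

```text
t 4.8333 p [ 0.5386 -0.0219  0.1717] local [-0.0895  0.0852] zax [-0.002  -0.0002 -1.    ] yaw_y 72.69760828445574 q [-0.4304  0.1199  0.4558  1.8097 -0.0557  1.2266  1.3103] F [-0.0997  0.3821 -2.4256] 0.4537845481987054 19.986514358315617
```

Call:
jog_arm(commands=[[0.2,0,0,-0.005,0,0,0],[0.2,0,0,-0.009,0,0,0],[0.2,0,0,-0.012,0,0,0],[0.2,0,0,-0.012,0,0,0],[0.2,0,0,-0.012,0,0,0]])

```text
time: 5.25
position: [0.5397, -0.022, 0.1672]
tool_rot: [0.472, 3.105, 0.001]
ft_force: [-0.3, 0.8, -1.1]
grip_width: 0.45
grip_force: 20.0
```

Call:
jog_arm(commands=[[0.2,0,0,-0.003,0,0,0],[0.5,0,0,-0.003,0,0,0],[0.7,0,0,-0.003,0,0,0],[0.7,0,0,-0.003,0,0,0],[0.7,0,0,-0.003,0,0,0]])

```text
time: 5.67
position: [0.5393, -0.0219, 0.165]
tool_rot: [-0.472, -3.106, -0.0]
ft_force: [0.9, -1.1, 0.1]
grip_width: 0.641
grip_force: 0.0
```

Call:
jog_arm(commands=[[0.7,0,0,0.02,0,0,0],[0.7,0,0,0.06,0,0,0],[0.7,0,0,0.11,0,0,0],[0.7,0,0,0.16,0,0,0],[0.7,0,0,0.2,0,0,0]])

```text
time: 6.08
position: [0.5397, -0.0221, 0.2677]
tool_rot: [0.472, 3.104, 0.001]
ft_force: [-0.1, 0.3, -0.8]
grip_width: 0.702
grip_force: 0.0
```

```bash
python3 -c "
from h import *
s=st();im=grab('scene');t=grab('top')
a=cv2.resize(im['frame'][120:320,140:370],(575,500),interpolation=2);cv2.imwrite('pics/p1.png',a[:,:,::-1])"
```

```text
t 6.0833 p [ 0.5397 -0.0221  0.2677] local [-0.0885  0.0853] zax [ 0.0019  0.0003 -1.    ] yaw_y 72.71283656045995 q [-0.4413  0.061   0.4562  1.6734 -0.0275  1.4116  1.2875] F [-0.0622  0.2695 -0.7695] 0.7024046822868657 0.0
```

View pics/p1.png

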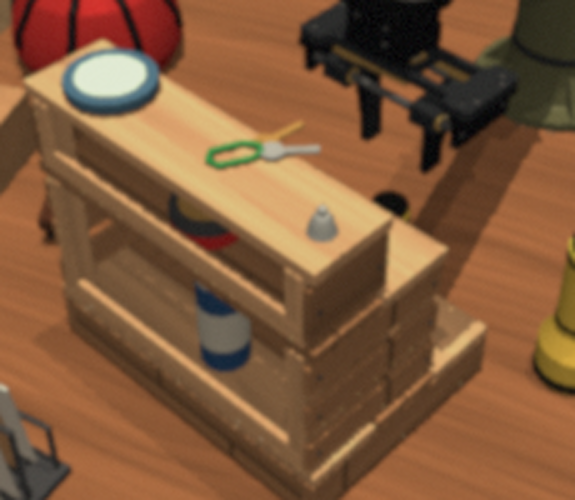

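Call:
jog_arm(commands=[[0.5,-0.05,0.016,0,-0.07,-0.21,0],[0.5,-0.09,0.028,0,-0.14,-0.43,0],[0.5,-0.133,0.043,0,-0.21,-0.65,0],[0.5,-0.133,0.043,0,-0.27,-0.83,0],[0.5,-0.133,0.043,0,-0.31,-0.95,0]])

```text
time: 6.6
position: [0.4897, 0.0038, 0.2627]
tool_rot: [0.412, 2.777, -0.063]
ft_force: [-0.1, -1.2, 0.7]
grip_width: 0.515
grip_force: 0.0
```

Call:
jog_arm(commands=[[0.5,0,0,-0.07,0,0,0],[0.5,0,0,-0.14,0,0,0],[0.5,0,0,-0.21,0,0,0],[0.5,0,0,-0.21,0,0,0],[0.5,0,0,-0.21,0,0,0]])

```text
time: 7.02
position: [0.489, 0.001, 0.1552]
tool_rot: [0.421, 2.785, -0.066]
ft_force: [0.4, -0.0, 1.1]
grip_width: 0.497
grip_force: 0.0
```

```bash
python3 -c "
from h import *
st()"
```

```text
t 7.0167 p [0.489  0.001  0.1552] local [-0.1438  0.0917] zax [ 0.3083 -0.093  -0.9467] yaw_y 72.84396289500182 q [-0.0609 -0.201  -0.0926  2.1797  0.1588  0.8711  1.032 ] F [ 0.4354 -0.0399  1.1225] 0.4973097362161289 0.0
```

Call:
jog_arm(commands=[[0.35,0,-0.013,-0.04,0,0,0],[0.35,0,-0.013,-0.08,0,0,0],[0.35,0,-0.013,-0.12,0,0,0],[0.35,0,-0.013,-0.12,0,0,0],[0.35,0,-0.013,-0.12,0,0,0]])

```text
time: 7.43
position: [0.4918, -0.0047, 0.0985]
tool_rot: [0.419, 2.779, -0.064]
ft_force: [0.2, -0.5, 0.2]
grip_width: 0.355
grip_force: 0.0
```

```bash
python3 -c "
from h import *
st()"
```

```text
t 7.4333 p [ 0.4918 -0.0047  0.0985] local [-0.1394  0.0871] zax [ 0.3139 -0.092  -0.945 ] yaw_y 72.89550666479013 q [-0.0528 -0.1305 -0.0897  2.2472  0.188   0.7285  1.006 ] F [ 0.1994 -0.5022  0.1824] 0.35548133292091233 0.0
```

Call:
jog_arm(commands=[[0.35,0.015,-0.006,-0.008,-0.02,-0.05,0],[0.35,0.035,-0.012,-0.008,-0.04,-0.1,0],[0.35,0.055,-0.019,-0.008,-0.05,-0.15,0],[0.35,0.075,-0.025,-0.008,-0.06,-0.18,0],[0.35,0.095,-0.031,-0.008,-0.06,-0.18,0]])

```text
time: 7.85
position: [0.5395, -0.0202, 0.0948]
tool_rot: [0.403, 2.681, -0.086]
ft_force: [-2.0, 1.3, 2.6]
grip_width: 0.353
grip_force: 1.6
```

```bash
python3 -c "
from h import *
st()
im=grab('scene');h=cv2.cvtColor(im['frame'],cv2.COLOR_RGB2HSV)[180:290,230:340]
cv2.imwrite('pics/p2.png',cv2.resize(im['frame'][120:320,140:370],(575,500),interpolation=2)[:,:,::-1])"
```

```text
t 7.85 p [ 0.5395 -0.0202  0.0948] local [-0.0892  0.087 ] zax [ 0.4025 -0.1214 -0.9073] yaw_y 72.91994928459438 q [-0.0306 -0.0707 -0.0967  2.2346  0.2979  0.5983  0.9289] F [-2.0417  1.3253  2.5818] 0.35349877138335223 1.568006370216608
```

View pics/p2.png

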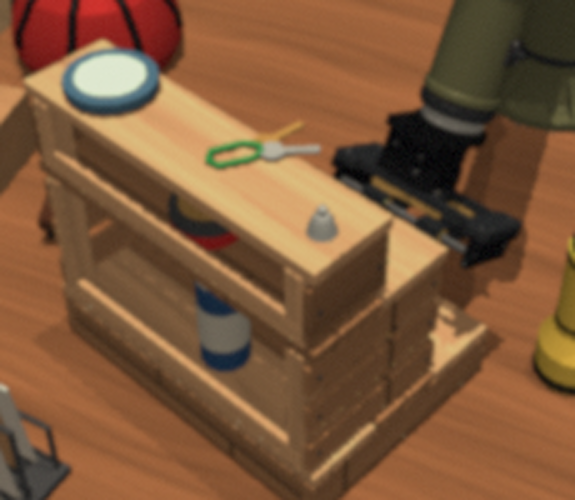

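Call:
jog_arm(commands=[[0.35,0.015,-0.005,0,-0.02,-0.07,0],[0.35,0.03,-0.01,0,-0.04,-0.13,0],[0.35,0.045,-0.015,0,-0.06,-0.19,0],[0.35,0.06,-0.02,0,-0.06,-0.19,0],[0.35,0.074,-0.024,0,-0.06,-0.19,0]])

```text
time: 8.32
position: [0.5761, -0.0327, 0.0935]
tool_rot: [0.388, 2.581, -0.105]
ft_force: [-0.3, 0.2, 0.7]
grip_width: 0.35
grip_force: 0.8
```

Run:
```python
from h import *
st()
t=grab('top');im=grab('scene')
for n,f,b in(('top',t,(230,170,330,270)),('scene',im,(210,180,340,300))):
    x0,y0,x1,y1=b;h=cv2.cvtColor(f['frame'],cv2.COLOR_RGB2HSV)[y0:y1,x0:x1];m=cv2.inRange(h,(22,180,60),(33,255,255))
    k,l,s,c=cv2.connectedComponentsWithStats(m)
    for i in range(1,k):
        if s[i,4]>8: print(n,s[i,:2]+[x0,y0],s[i,2:])
z=np.load('shelf.npz')
for x in(-.053,-.02,0):
    w=z['o']+z['R']@[x,.087]; print(x,[proj(im,(*w,q)).round(1) for q in(.07,.1,.15,.21)])
```

```text
t 8.3167 p [ 0.5761 -0.0327  0.0935] local [-0.0506  0.0865] zax [ 0.4879 -0.1492 -0.86  ] yaw_y 72.89823361258627 q [-0.0114 -0.0296 -0.1103  2.2409  0.4612  0.4772  0.7863] F [-0.2897  0.1809  0.673 ] 0.3504387235830481 0.776887284591794
-0.053 [array([287.6, 247.2]), array([288., 239.]), array([288.6, 224.8]), array([289.5, 206.6])]
-0.02 [array([278.9, 254.2]), array([279.1, 246.1]), array([279.6, 231.8]), array([280.1, 213.6])]
0 [array([273.5, 258.6]), array([273.7, 250.4]), array([273.9, 236.2]), array([274.3, 217.9])]
```

Call:
jog_arm(commands=[[0.35,0.004,-0.001,0,0,0,0],[0.35,0.008,-0.003,0,0,0,0],[0.35,0.012,-0.004,0,0,0,0],[0.35,0.012,-0.004,0,0,0,0],[0.35,0.012,-0.004,0,0,0,0]])

```text
time: 8.83
position: [0.5813, -0.0346, 0.093]
tool_rot: [0.389, 2.58, -0.105]
ft_force: [-0.2, 0.2, 0.6]
grip_width: 0.353
grip_force: 0.4
```

Call:
jog_arm(commands=[[0.35,-0.02,0.006,0,0,0,0],[0.35,-0.06,0.02,0,0,0,0],[0.35,-0.1,0.032,0,0,0,0],[0.35,-0.14,0.045,0.02,0.04,0.12,0],[0.35,-0.18,0.058,0.05,0.08,0.25,0]])

```text
time: 9.25
position: [0.4862, -0.0049, 0.1151]
tool_rot: [0.408, 2.725, -0.079]
ft_force: [1.2, -1.7, 0.8]
grip_width: 0.349
grip_force: 0.0
```

Run:
```python
from h import *
st()
t=grab('top')
cv2.imwrite('pics/p3.png',cv2.resize(t['frame'][140:290,150:360],(798,570),interpolation=2)[:,:,::-1])
```

```text
t 9.25 p [ 0.4862 -0.0049  0.1151] local [-0.1446  0.0852] zax [ 0.3633 -0.1105 -0.9251] yaw_y 72.97761552966932 q [-0.0754 -0.199  -0.092   2.2829  0.2329  0.7191  0.9553] F [ 1.201  -1.74    0.7756] 0.3492775369734578 0.0
```

View pics/p3.png

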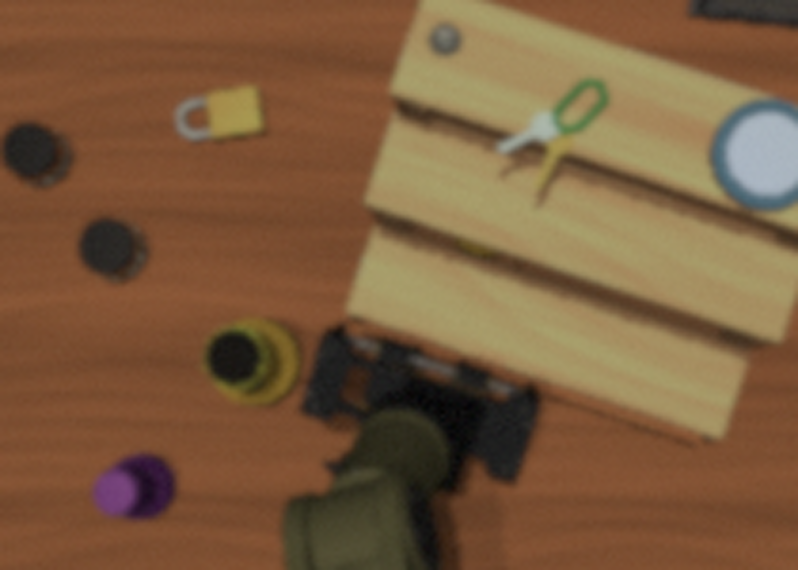

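A small yellow sliver of the torch head shows under the middle board edge at crop (477,248). I'll locate it.

Run:
```python
from h import *
t=np.load('top.npy',allow_pickle=True).item();z=np.load('shelf.npz')
for v in(252,249):
  for h in(.075,.1):
    w=onz(t,150+477/3.8-.4,140+v/3.8-.4,h);print(v,h,z['R'].T@(w[:2]-z['o']))
print(ctrl.get_state()['position'])
```

```text
252 0.075 [-0.03980365  0.08443648]
252 0.1 [-0.04174485  0.08364768]
249 0.075 [-0.03722094  0.08530921]
249 0.1 [-0.03920066  0.08450739]
[ 0.48921854 -0.00392583  0.12105769]
```

Torch axis is about 35 mm behind the board edge, so that's done. Now the jar. It goes at the right-hand side of the low tier, away from the overhanging keys.

Call:
jog_arm(commands=[[1,0,0,0.07,0,0,0],[1,0,0,0.15,0,0,0],[1,0,0.04,0.22,0,0,0],[1,0.02,0.1,0.26,-0.04,-0.12,0],[1,0.05,0.17,0.26,-0.08,-0.25,0]])

```text
time: 9.72
position: [0.5198, 0.0801, 0.2544]
tool_rot: [0.394, 2.568, -0.099]
ft_force: [0.9, 0.6, 0.3]
grip_width: 0.64
grip_force: 0.0
```

Call:
jog_arm(commands=[[1,0.03,0.07,0,0,0,0],[1,0.06,0.14,0,0,0,0],[1,0.09,0.21,0,0,0,0],[1,0.12,0.28,0,0,0,0],[1,0.15,0.35,0,0,0,0]])

```text
time: 10.13
position: [0.5911, 0.256, 0.2479]
tool_rot: [0.389, 2.58, -0.105]
ft_force: [0.3, -0.1, 0.3]
grip_width: 0.971
grip_force: 0.0
```

```bash
python3 -c "
from h import *
st()"
```

```text
t 10.1333 p [0.5911 0.256  0.2479] local [-0.1252  0.3657] zax [ 0.4888 -0.1494 -0.8595] yaw_y 72.87537632827714 q [-0.2501  0.0738 -0.4675  1.8039  0.5657  1.0388  0.3248] F [ 0.2642 -0.1437  0.261 ] 0.9709093838547275 0.0
```

Call:
jog_arm(commands=[[1,0.005,0.04,-0.03,0,0,0],[1,0.01,0.08,-0.08,0,0,0],[1,0.01,0.08,-0.15,0,0,0],[1,0.01,0.08,-0.22,0,0,0],[1,0.01,0.08,-0.28,0,0,0]])

```text
time: 10.55
position: [0.5948, 0.2946, 0.1053]
tool_rot: [0.387, 2.582, -0.106]
ft_force: [0.8, -0.5, -0.2]
grip_width: 0.998
grip_force: 0.0
```

```bash
python3 -c "
from h import *
st()"
```

```text
t 10.55 p [0.5948 0.2946 0.1053] local [-0.1336  0.4036] zax [ 0.487  -0.1492 -0.8606] yaw_y 72.94118208715321 q [-0.3409  0.278  -0.4596  1.8922  0.793   0.8846  0.02  ] F [ 0.8285 -0.4779 -0.2432] 0.9979992994054442 0.0
```

Call:
jog_arm(commands=[[1,0.003,0.003,-0.06,0,0,0],[1,0.003,0.003,-0.12,0,0,0],[1,0.003,0.003,-0.16,0,0,0],[1,0.003,0.003,-0.178,0,0,0],[1,0.003,0.003,-0.178,0,0,0]])

```text
time: 10.97
position: [0.5958, 0.2948, 0.0161]
tool_rot: [0.388, 2.584, -0.109]
ft_force: [-0.5, -0.2, 0.1]
grip_width: 1.003
grip_force: 0.0
```

Call:
jog_arm(commands=[[0.7,0,0,0,0,0,0],[0.6,0,0,0,0,0,0],[0.5,0,0,0,0,0,0],[0.4,0,0,0,0,0,0],[0.4,0,0,0,0,0,0]])

```text
time: 11.38
position: [0.5984, 0.2967, 0.0203]
tool_rot: [0.389, 2.579, -0.102]
ft_force: [-0.3, 3.3, 1.8]
grip_width: 0.709
grip_force: 1.3
```

Call:
jog_arm(commands=[[0.4,0,0,0,0,0,0],[0.4,0,0,0,0,0,0],[0.4,0,0,0,0,0,0],[0.4,0,0,0,0,0,0],[0.4,0,0,0,0,0,0]])

```text
time: 11.8
position: [0.5984, 0.2974, 0.0202]
tool_rot: [0.388, 2.579, -0.102]
ft_force: [-0.8, 3.0, 6.6]
grip_width: 0.642
grip_force: 20.0
```

```bash
python3 -c "
from h import *
st()"
```

```text
t 11.8 p [0.5984 0.2974 0.0202] local [-0.131   0.4074] zax [ 0.4901 -0.147  -0.8592] yaw_y 72.9607819903303 q [-0.3937  0.4037 -0.4075  1.9356  0.9534  0.7834 -0.1635] F [-0.7653  2.9916  6.6148] 0.6415112413289565 19.988729786127806
```

Call:
jog_arm(commands=[[0.4,0,0,0.03,0,0,0],[0.4,0,0,0.1,0,0,0],[0.4,0,0,0.17,0,0,0],[0.4,0,0,0.24,0,0,0],[0.4,0,0,0.31,0,0,0]])

```text
time: 12.22
position: [0.596, 0.2943, 0.1729]
tool_rot: [0.39, 2.585, -0.11]
ft_force: [1.8, 0.6, -2.8]
grip_width: 0.637
grip_force: 20.0
```

Call:
jog_arm(commands=[[0.4,0,0,0.07,0,0,0],[0.4,0,0,0.14,0,0,0],[0.4,0,-0.04,0.21,0,0,0],[0.4,-0.01,-0.09,0.25,0,0,0],[0.4,-0.02,-0.15,0.25,0,0,0]])

```text
time: 12.63
position: [0.5884, 0.2225, 0.3035]
tool_rot: [0.387, 2.577, -0.099]
ft_force: [1.0, 0.5, -2.3]
grip_width: 0.634
grip_force: 20.0
```

```bash
python3 -c "
from h import *
st()"
```

```text
t 12.6333 p [0.5884 0.2225 0.3035] local [-0.1174  0.3331] zax [ 0.4925 -0.1451 -0.8581] yaw_y 73.01243788593567 q [-0.1888 -0.0139 -0.4535  1.7746  0.4765  1.0865  0.467 ] F [ 0.9688  0.4826 -2.32  ] 0.6336837063434403 19.99730842653662
```

Call:
jog_arm(commands=[[0.4,-0.01,-0.06,0,0,0,0],[0.4,-0.022,-0.13,0,0,0,0],[0.4,-0.035,-0.2,0,0,0,0],[0.4,-0.05,-0.27,0,0,0,0],[0.4,-0.062,-0.34,0,0,0,0]])

```text
time: 13.05
position: [0.5542, 0.0485, 0.2962]
tool_rot: [0.391, 2.585, -0.107]
ft_force: [-0.1, -0.4, -1.9]
grip_width: 0.643
grip_force: 20.0
```

Call:
jog_arm(commands=[[0.4,-0.013,-0.07,0,0,0,0],[0.4,-0.026,-0.14,0,0,0,0],[0.4,-0.039,-0.21,0,0,0,0],[0.4,-0.052,-0.28,0,0,0,0],[0.4,-0.065,-0.35,0,0,0,0]])

```text
time: 13.47
position: [0.5351, -0.1277, 0.2939]
tool_rot: [0.391, 2.596, -0.104]
ft_force: [0.7, 0.2, -2.8]
grip_width: 0.637
grip_force: 20.0
```

```bash
python3 -c "
from h import *
st()"
```

```text
t 13.4667 p [ 0.5351 -0.1277  0.2939] local [-0.0603 -0.0166] zax [ 0.4751 -0.1464 -0.8677] yaw_y 72.86314725110219 q [ 0.3187 -0.2999 -0.151   2.0304  0.0297  0.8921  1.4218] F [ 0.6764  0.2048 -2.7537] 0.6366419659752071 19.998999929521233
```

Call:
jog_arm(commands=[[0.4,0.006,-0.03,0,0,0,0],[0.4,0.01,-0.07,0,0,0,0],[0.4,0.01,-0.11,0,0,0,0],[0.4,0.01,-0.15,0,0,0,0],[0.4,0.01,-0.168,0,0,0,0]])

```text
time: 13.88
position: [0.5395, -0.2137, 0.2938]
tool_rot: [0.397, 2.595, -0.106]
ft_force: [-0.9, -0.4, -3.5]
grip_width: 0.642
grip_force: 20.0
```

```bash
python3 -c "
from h import *
st()"
```

```text
t 13.8833 p [ 0.5395 -0.2137  0.2938] local [-0.0296 -0.097 ] zax [ 0.4742 -0.1486 -0.8678] yaw_y 72.59075185343976 q [ 0.3453 -0.233  -0.001   1.9819 -0.0266  0.8732  1.6228] F [-0.9354 -0.3965 -3.4619] 0.6415710241154048 19.995620381087065
```

Call:
jog_arm(commands=[[0.4,0.03,-0.01,0,0,0,0],[0.4,0.06,-0.019,0,0,0,0],[0.4,0.087,-0.028,-0.01,0,0,0],[0.4,0.087,-0.028,-0.03,0,0,0],[0.4,0.087,-0.028,-0.05,0,0,0]])

```text
time: 14.3
position: [0.5846, -0.2237, 0.2691]
tool_rot: [0.391, 2.594, -0.104]
ft_force: [0.4, 1.0, -2.9]
grip_width: 0.64
grip_force: 20.0
```

```bash
python3 -c "
from h import *
st()"
```

```text
t 14.3 p [ 0.5846 -0.2237  0.2691] local [ 0.0164 -0.0927] zax [ 0.4764 -0.1464 -0.867 ] yaw_y 72.87397957084853 q [ 0.3389 -0.1189 -0.005   1.9363 -0.0255  0.8029  1.6183] F [ 0.4172  0.9723 -2.8899] 0.6396771335295366 19.99758190009743
```

Call:
jog_arm(commands=[[0.4,0,0,-0.004,0,0,0],[0.4,0,0,-0.008,0,0,0],[0.4,0,0,-0.012,0,0,0],[0.4,0,0,-0.015,0,0,0],[0.4,0,0,-0.017,0,0,0]])

```text
time: 14.72
position: [0.5854, -0.2246, 0.2635]
tool_rot: [0.391, 2.59, -0.105]
ft_force: [0.5, -0.8, -2.8]
grip_width: 0.639
grip_force: 20.0
```

Call:
jog_arm(commands=[[0.4,0,0,-0.001,0,0,0],[0.4,0,0,-0.002,0,0,0],[0.4,0,0,-0.003,0,0,0],[0.4,0,0,-0.004,0,0,0],[0.4,0,0,-0.004,0,0,0]])

```text
time: 15.13
position: [0.5854, -0.2246, 0.261]
tool_rot: [0.391, 2.591, -0.105]
ft_force: [-0.0, -0.2, -3.1]
grip_width: 0.638
grip_force: 20.0
```

Call:
jog_arm(commands=[[0.4,0,0,-0.001,0,0,0],[0.4,0,0,-0.002,0,0,0],[0.4,0,0,-0.003,0,0,0],[0.4,0,0,-0.004,0,0,0],[0.4,0,0,-0.004,0,0,0]])

```text
time: 15.55
position: [0.5857, -0.2247, 0.2597]
tool_rot: [0.391, 2.59, -0.105]
ft_force: [-1.9, 0.4, 0.4]
grip_width: 0.635
grip_force: 20.0
```

Call:
jog_arm(commands=[[0.4,0,0,-0.001,0,0,0],[0.4,0,0,-0.002,0,0,0],[0.4,0,0,-0.002,0,0,0],[0.4,0,0,-0.002,0,0,0],[0.4,0,0,-0.002,0,0,0]])

```text
time: 15.97
position: [0.5861, -0.2248, 0.2593]
tool_rot: [0.391, 2.588, -0.106]
ft_force: [-1.0, 0.7, 4.9]
grip_width: 0.641
grip_force: 20.0
```

Call:
jog_arm(commands=[[0.7,0,0,0,0,0,0],[0.85,0,0,0,0,0,0],[0.9,0,0,0,0,0,0],[0.9,0,0,0,0,0,0],[0.9,0,0,0,0,0,0]])

```text
time: 16.38
position: [0.5852, -0.2245, 0.2574]
tool_rot: [0.391, 2.592, -0.105]
ft_force: [0.5, 0.0, -0.2]
grip_width: 0.87
grip_force: 0.0
```

Call:
jog_arm(commands=[[0.9,-0.02,0.006,0.002,0,0,0],[0.9,-0.05,0.016,0.002,0,0,0],[0.9,-0.08,0.026,0.002,0,0,0],[0.9,-0.11,0.035,0.002,0,0,0],[0.9,-0.13,0.042,0.002,0,0,0]])

```text
time: 16.8
position: [0.5187, -0.2032, 0.2588]
tool_rot: [0.391, 2.591, -0.105]
ft_force: [-0.9, 0.2, -0.6]
grip_width: 0.898
grip_force: 0.0
```

Run:
```python
from h import *
st()
t=grab('top');im=grab('scene')
a=cv2.resize(t['frame'][140:270,230:390],(640,520),interpolation=2);cv2.imwrite('pics/p4.png',a[:,:,::-1])
```

```text
t 16.8 p [ 0.5187 -0.2032  0.2588] local [-0.0527 -0.0934] zax [ 0.4787 -0.1479 -0.8654] yaw_y 72.83061116204192 q [ 0.3502 -0.2728 -0.0096  2.0839 -0.0317  0.8062  1.6272] F [-0.9177  0.1669 -0.63  ] 0.8981628648501804 0.0
```

View pics/p4.png

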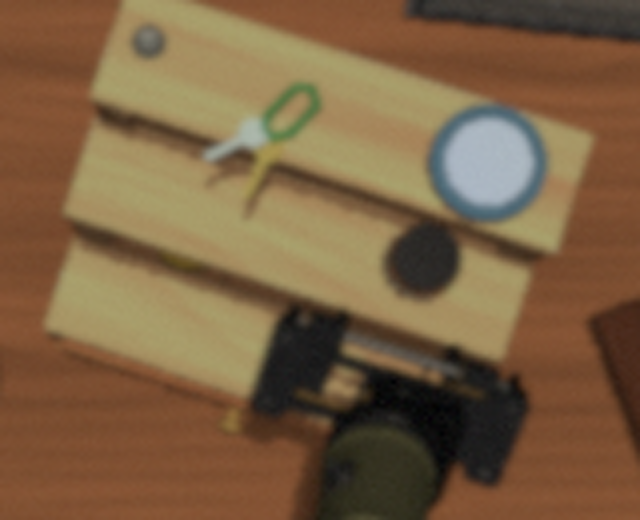

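The jar stands on the ledge with its lid at crop (422,258), and nothing else has moved. Next I'll narrow the fingers into a cradle, lower slightly and push.

Call:
jog_arm(commands=[[0.35,0,0,0,-0.02,-0.07,0],[0.35,0,0,0,-0.04,-0.14,0],[0.35,0,0,0,-0.06,-0.19,0],[0.35,0,0,0,-0.06,-0.19,0],[0.35,0,0,0,-0.06,-0.19,0]])

```text
time: 17.32
position: [0.529, -0.208, 0.256]
tool_rot: [0.377, 2.495, -0.121]
ft_force: [0.3, -0.2, 0.4]
grip_width: 0.609
grip_force: 0.0
```

Run:
```python
from h import *
st()
t=np.load('top.npy',allow_pickle=True).item();z=np.load('shelf.npz')
w=onz(t,335.1,204.1,.297);print(z['R'].T@(w[:2]-z['o']))
```

```text
t 17.3167 p [ 0.529 -0.208  0.256] local [-0.0414 -0.0949] zax [ 0.5572 -0.1722 -0.8123] yaw_y 72.81611570761534 q [ 0.5322 -0.3    -0.1541  2.1469 -0.1391  0.6733  1.7223] F [ 0.3154 -0.2385  0.3831] 0.6085535469249126 0.0
[ 0.0053 -0.0904]
```

Call:
jog_arm(commands=[[0.35,0.002,0.008,0,0,0,0],[0.35,0.002,0.008,0,0,0,0],[0.35,0.002,0.008,0,0,0,0],[0.35,0.002,0.008,0,0,0,0],[0.35,0.012,0.005,0,0,0,0]])

```text
time: 17.73
position: [0.5352, -0.2046, 0.2563]
tool_rot: [0.375, 2.494, -0.12]
ft_force: [-0.4, 0.3, 0.0]
grip_width: 0.359
grip_force: 0.0
```

Call:
jog_arm(commands=[[0.35,0.01,-0.003,0,0,0,0],[0.35,0.02,-0.006,0,0,0,0],[0.35,0.035,-0.011,0,0,0,0],[0.35,0.05,-0.016,0,0,0,0],[0.35,0.065,-0.021,0,0,0,0]])

```text
time: 18.15
position: [0.5684, -0.2159, 0.256]
tool_rot: [0.376, 2.495, -0.121]
ft_force: [-1.6, 0.4, 1.1]
grip_width: 0.346
grip_force: 1.0
```

```bash
python3 -c "
from h import *
st()"
```

```text
t 18.15 p [ 0.5684 -0.2159  0.256 ] local [-0.0015 -0.0902] zax [ 0.5578 -0.1717 -0.812 ] yaw_y 72.86668459847446 q [ 0.5259 -0.2054 -0.1712  2.0751 -0.1045  0.6483  1.6819] F [-1.5671  0.4369  1.0766] 0.3464105902578572 0.9918946959078312
```

Call:
jog_arm(commands=[[0.35,0.015,-0.005,0,0,0,0],[0.35,0.03,-0.01,0,0,0,0],[0.35,0.045,-0.014,0,0,0,0],[0.35,0.06,-0.019,0,0,0,0],[0.35,0.066,-0.021,0,0,0,0]])

```text
time: 18.57
position: [0.6018, -0.2262, 0.2561]
tool_rot: [0.375, 2.494, -0.12]
ft_force: [-1.2, 1.1, 1.1]
grip_width: 0.349
grip_force: 1.0
```

```bash
python3 -c "
from h import *
st()"
```

```text
t 18.5667 p [ 0.6018 -0.2262  0.2561] local [ 0.0335 -0.0897] zax [ 0.5583 -0.1714 -0.8117] yaw_y 72.89371396824433 q [ 0.5273 -0.125  -0.1834  2.0079 -0.0779  0.6345  1.6579] F [-1.1644  1.1339  1.1476] 0.3490565876031957 0.9616431780159473
```

Call:
jog_arm(commands=[[0.35,-0.02,0.006,0,0,0,0],[0.35,-0.05,0.016,0,0,0,0],[0.35,-0.08,0.026,0.01,0.04,0.12,0],[0.35,-0.11,0.035,0.04,0.08,0.25,0],[0.35,-0.13,0.042,0.08,0.12,0.4,0]])

```text
time: 18.98
position: [0.5319, -0.2042, 0.2949]
tool_rot: [0.41, 2.716, -0.085]
ft_force: [1.8, 0.4, 0.5]
grip_width: 0.348
grip_force: 0.0
```

Run:
```python
from h import *
st()
t=grab('top');im=grab('scene')
a=cv2.resize(t['frame'][140:270,230:390],(400,325),interpolation=2);b=cv2.resize(im['frame'][120:320,140:340],(400,400),interpolation=2)
c=np.zeros((400,800,3),np.uint8);c[:325,:400]=a;c[:,400:]=b;cv2.imwrite('pics/p5.png',c[:,:,::-1])
z=np.load('shelf.npz')
for x in(.051,.065):
    w=z['o']+z['R']@[x,-.09]; print(x,proj(t,(*w,.297)),proj(im,(*w,.297)),proj(im,(*w,.239)))
```

```text
t 18.9833 p [ 0.5319 -0.2042  0.2949] local [-0.0398 -0.0903] zax [ 0.37   -0.1158 -0.9218] yaw_y 72.83440674179005 q [ 0.5351 -0.1695 -0.1838  1.8866 -0.0562  1.0243  1.6388] F [1.8121 0.3904 0.5489] 0.34781767681920267 0.0
0.051 [339.723  189.6443] [202.8754 165.1068] [204.958  184.5695]
0.065 [341.1732 185.2397] [198.2314 167.8307] [200.4863 187.3311]
```

View pics/p5.png

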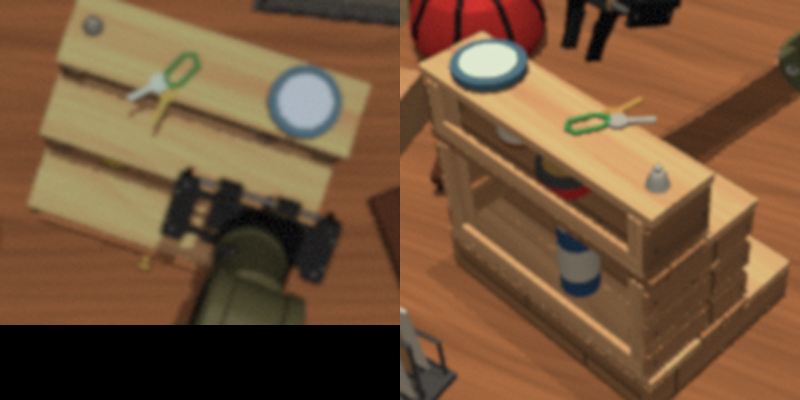

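The jar has left the ledge in the top view. Its glass shows under the top board from behind at scene (197,186), which fits an axis about 30 mm behind the edge. The gripper is clear of everything, so I'm handing in.

```bash
python3 -c "
from h import *
print(ctrl.close_job())"
```

```text
the job is handed in; nothing more can be done
None
```

The torch is standing in the tall tier and the jar in the low tier, with their axes about 35 mm and 30 mm behind the edge of the board overhead; everything is released and I handed the job in at about 19 s, but no verdict came back.

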